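Stack paint cartons on the sloping stand

TASK

Stack the three cartons of paint tubes in the middle of the sloping stand, lying flat, largest at the bottom, then the medium, then the smallest on top, their length running up the slope. Push each one home until you feel its end face press squarely against the backstop plate, and let it go, before the next goes on, so that the ends are flush; push lightly, do not hit or press hard on the stand or the cartons, and leave the brush jar, bottle and loose brush alone.

Things in the scene. Friction and masses are not known exactly. Their poses are not given: they have to be found in the camera images.
- corner (a point): Foot of the fixed backboard's face, mid-width, at the low end of the stand's sloping plywood board, nearest the robot. x runs up the slope along the board, y across it, z square to it. Slope differs from start to start (15 to 24 degrees); this frame gives it. Board 200 mm long, 98 wide, no side walls; steel quadrants at y +-56 mm, x 165 to 195 mm, rise at most 50 mm above it. Fixed, stiff.
- large_mid (a point): Centre of the largest plain cardboard carton, lying on the table: 140 mm long (x), 66 mm wide (y), 46 mm high (z), about 0.3 to 0.55 kg, solid and rigid.
- medium_mid (a point): Centre of the medium plain cardboard carton: 116 mm long (x), 58 mm wide (y), 40 mm high (z), about 0.2 to 0.4 kg.
- small_mid (a point): Centre of the smallest plain cardboard carton: 92 mm long (x), 50 mm wide (y), 34 mm high (z), about 0.13 to 0.25 kg.
- large: The largest carton; origin at the centre of its underside.
- medium: The medium carton; origin at the centre of its underside.
- small: The smallest carton; origin at the centre of its underside.
- jar: White jar 76 mm across and 100 mm high with brushes standing in it to about 210 mm (leave alone); origin at the centre of its foot.
- bottle: White paint bottle 52 mm across, 130 mm high (leave alone); origin at the centre of its foot.
- brush: Loose brush 200 mm long lying on the table (leave alone).
- backboard: Fixed board, 98 mm wide, 105 high; origin and axes as the corner point. In front of it, square to the slope, stands the backstop: a plywood plate 94 wide, 105 high, 8 thick on screws, set anew each time so that its face lies somewhere 10 to 34 mm up the slope from the corner point. Where is not reported: find it by touch. It is locked there and does not give.
- ramp: The whole sloping board with all it carries; origin and axes as the corner point. Cartons mostly grip on the board and on one another, so one set down short stays short until pushed home (it takes a few newtons).
Things that resemble listed ones, but are neither listed nor needed, are in the scene too. Leave any blue or red look-alike of the medium alone.

How it is judged:
By the outcome, as a careful person would: the job done as asked, in the order asked, and still so for the second after the job is handed in, with the robot touching nothing.
It also fails if it takes over 72 s, if anything falls off the work surface, if the arm or the gripper's body presses on something with over 40 N, if the wrist force passes 120 N, or if a joint passes its speed limit or range.

ROBOT

A 7-joint arm with a two-finger parallel gripper is mounted at the origin on the work surface. World frame = base frame: x ahead of the robot, y to its left, z up, the work surface at z = 0. Lengths are in m, angles in rad, forces in N, time in s.
With the tool pointing down it reaches from about 0.425 to 0.925 m from the base axis. Payload 6.8 kg.
Tool frame: the origin (TCP) lies midway between the tips of the shut fingers; the grasp point (between the pads) lies 19 mm behind it; x points along the fingers, y is the direction in which the jaws open and shut, and the axes are right-handed (so a half turn about x gives the same grasp; the last joint's range is limited). The gripper opens to 85 mm and grips with 20 to 120 N. Pads are 22 mm wide; open, the fingers measure 114 mm over their backs; the gripper's body (76 mm by 85 mm) begins 54 mm behind the grasp point. The pads swing forward as they close: fully open they stand 13 mm farther back than shut.
Start: joints at [-1.335, 0.477, 0.022, 1.555, -0.011, 1.109, -0.083], TCP at [0.228, 0.636, 0.231] pointing down, gripper open.
Joint ranges: [-2.96, 2.96], [-0.34, 2.1], [-1.41, 1.46], [0.24, 2.44], [-1.37, 4.51], [0.17, 1.92], [-2.96, 2.96]. Speed limits (rad/s): [2.39, 2.39, 3.14, 3.14, 3.14, 3.14, 3.14].

INTERFACE

Orientations are given as a rotation vector (axis times angle).
In Python, from bench import r gives the robot as it stands.
- The arm moves only by the tool carry_out, never from a script. Its argument "targets" is one flat list of numbers, 7 for each row, row after row: the finger opening in m, from 0 to 0.0854, then the shift along the tool's x, y, z in m, then the turn, a rotation vector about the tool's x, y, z in units of 5 degrees (1.0 is 5 degrees). A call has 1 to 12 rows; each row is the pose to reach, as a shift and turn from the pose measured when the call began, along the tool's axes at that moment; what a row does not reach only later rows make up. A row lasts 1/8 s, in which the tool goes at most 62.5 mm and 10.7 degrees, less where a joint would pass 70% of its speed; a pose out of reach is approached as far as the arm can. A call with a gripper value outside its range is refused whole. The fingers move at their own pace and stop on an object; "squeeze" is the grip in N (left out, the last holds). Time passes only in rows, so rows that repeat a pose let the fingers close. It gives the time, the measured TCP pose, the force and the opening at its end, in the units of the state.
- r.get_obs(): the state, without advancing time (a new reading comes with each control period).
- r.grab_frame(name): name is "scene" or "top" or "wrist"; returns the picture (420x560x3 uint8, blue, green, red); there is no depth.
- r.camera_info(name): a dict with "fx", "fy", "cx", "cy" (pixels), "xyz" and "orientation" of the camera in the world. Camera axes: x right, y up, looking along -z (the intrinsics and any distortion apply to the point x, -y, -z); pixel columns grow to the right and rows downward; lengths in m; the calibration is good to about 2 mm. A picture is of the moment at which its call begins: read the wrist's pose just before it. camera_info takes no time and is no camera call; for the wrist camera it gives the pose at the moment of the call.
- r.hand_in(): hands the job in, once; it reports no verdict.
The state is a dict: "clock": time; "joints": joint angles; "qvel": joint speeds; "tau": joint torques, N m; "tcp_pos": TCP position; "orientation": TCP orientation; "contact_force": force on the tool from outside, world axes, zero at the start; "moment": the same for the moment, N m; "grip_width": finger opening in m.
Only numpy, scipy, OpenCV 4.12 (cv2) and the standard library are available. Lean on these libraries where they do the work, as an engineer would, in place of code of your own. Each camera call takes 0.05 s, during which the arm holds its last target. There are 200 camera calls.

## Working session

There is one attempt and no reset: what is moved stays moved. The work goes in short steps, Python scripts to look and compute and a tool call to move; the robot and the scene stay as the last step left them, time stands still between calls to the robot, and variables do not carry over. Pictures are saved under pics/ and viewed, about 8 in all and at most 12, crops included, and the job is handed in when it is done.

Besides the shell and the picture viewer there is one more tool, called after ">>>" by a JSON object that holds its "api" and its "payload", one argument or row to a line. carry_out: Moves the arm, as the interface text tells. Its arguments: {"type":"object","properties":{"targets":{"type":"array","items":{"type":"number"}},"squeeze":{"type":"number"}},"required":["targets"]}

```bash
ls; mkdir -p pics
python3 - <<'E'
from bench import r
import cv2
print(r.get_obs())
for n in("scene","top","wrist"):
    print(n,r.camera_info(n)); cv2.imwrite(f"pics/{n}0.png",r.grab_frame(n))
E
```

```text
pics
{'clock': 0.0, 'joints': array([-1.33507315,  0.47781597,  0.02234277,  1.55644141, -0.01149733,
        1.10930643, -0.08310663]), 'qvel': array([-1.11363956e-03, -1.15863001e-03,  4.30198706e-05, -2.29576815e-04,
       -1.23842101e-04,  2.19899994e-03,  4.77501700e-05]), 'tau': array([-1.41181031e-04, -5.96461022e+01,  1.60813104e+00, -2.81190133e+01,
        1.25469381e-02,  9.60534060e-03, -2.61559939e-05]), 'tcp_pos': array([0.22735245, 0.63493241, 0.23031938]), 'orientation': array([ 0.26834656,  1.55408222, -0.27124005]), 'contact_force': array([-0.2552023 , -0.14423081,  0.44492003]), 'moment': array([-0.00541759, -0.00271494,  0.05408518]), 'grip_width': 0.08540296542258857}
scene {'fx': 457.82497474149557, 'fy': 457.82497474149557, 'cx': 279.72024073999876, 'cy': 201.7833501942854, 'xyz': array([ 1.07239542, -0.69715329,  0.64889524]), 'orientation': array([0.96734941, 0.31558661, 0.58912693])}
top {'fx': 443.32808646559806, 'fy': 443.32808646559806, 'cx': 276.9821586217967, 'cy': 203.74323470030376, 'xyz': array([0.35759182, 0.03730218, 1.06897422]), 'orientation': array([ 0.16757998, -0.12456662, -1.59580988])}
wrist {'fx': 350.1354505615185, 'fy': 350.1354505615185, 'cx': 280.13986471487254, 'cy': 207.94076116834572, 'xyz': array([0.16367824, 0.65846576, 0.37346982]), 'orientation': array([-0.23260268, -0.16361324,  1.22092462])}
```

View pics/top0.png

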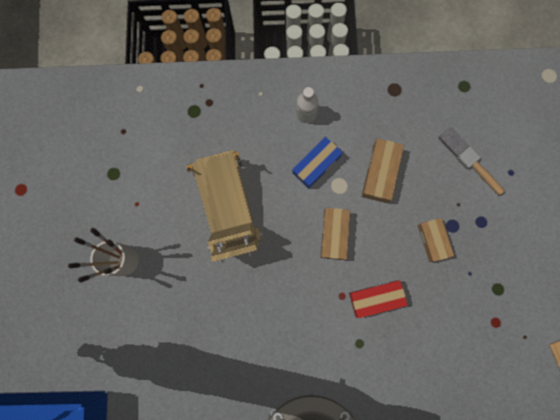

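View pics/scene0.png

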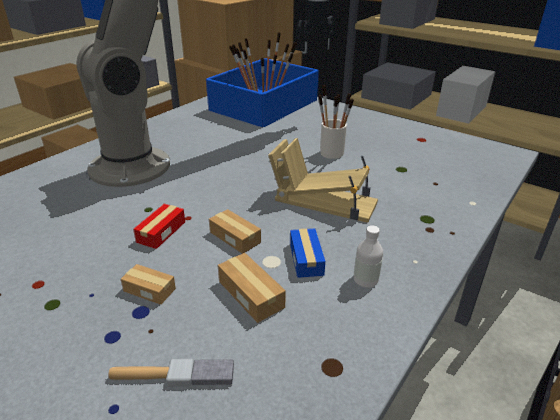

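Top view: the plain cartons are at large (384,170), medium (336,234) and small (437,240). The look-alikes are blue (318,162) and red (378,299). The plain brown one at (336,234) fits the medium. The stand is at (230,205) with its backboard at the bottom, towards the robot. I'll measure these and confirm them in one enlarged crop.

```bash
cat > h.py <<'E'
import numpy as np, cv2
from scipy.spatial.transform import Rotation as R
def ray(ci,uv):
    uv=np.atleast_2d(np.asarray(uv,float))
    d=np.c_[(uv[:,0]-ci['cx'])/ci['fx'],-(uv[:,1]-ci['cy'])/ci['fy'],-np.ones(len(uv))]
    return np.asarray(ci['xyz']),R.from_rotvec(ci['orientation']).apply(d)
def onz(ci,uv,z):
    o,d=ray(ci,uv); return o+d*((z-o[2])/d[:,2])[:,None]
def proj(ci,P):
    p=R.from_rotvec(ci['orientation']).inv().apply(np.atleast_2d(P)-ci['xyz'])
    return np.c_[ci['cx']+ci['fx']*p[:,0]/-p[:,2],ci['cy']+ci['fy']*p[:,1]/p[:,2]]
def tri(c1,a,c2,b):
    o1,d1=ray(c1,a);o2,d2=ray(c2,b);d1=d1[0];d2=d2[0]
    s=np.linalg.lstsq(np.c_[d1,-d2],o2-o1,rcond=None)[0]
    p,q=o1+s[0]*d1,o2+s[1]*d2
    return (p+q)/2,np.linalg.norm(p-q)
E
python3 - <<'E'
from h import *; from bench import r
ci=r.camera_info("top"); im=cv2.imread("pics/top0.png")
hsv=cv2.cvtColor(im,cv2.COLOR_BGR2HSV)
for n,(u,v),h in(("L",(384,170),.046),("M",(336,234),.04),("S",(437,240),.034)):
    m=cv2.inRange(hsv,(5,60,60),(28,255,255))
    nl,lab,st,ce=cv2.connectedComponentsWithStats(m)
    l=lab[v-4:v+5,u-4:u+5].max(); k=(lab==l).astype(np.uint8)
    for thr in (0,95,110):
        kk=k*(hsv[...,2]>thr).astype(np.uint8)
        c=max(cv2.findContours(kk,0,1)[0],key=cv2.contourArea)
        b=cv2.boxPoints(cv2.minAreaRect(c)); P=onz(ci,b,h)
        e=np.diff(P[[0,1,2]],axis=0)[:,:2]; i=np.argmax(np.linalg.norm(e,axis=1))
        print(n,thr,P.mean(0).round(4),np.linalg.norm(e,axis=1).round(4),"yaw",np.degrees(np.arctan2(e[i,1],e[i,0])).round(1),b.round().tolist())
a=cv2.resize(im[130:270,305:460],None,fx=3.4,fy=3.4,interpolation=2)
b=cv2.resize(im[140:270,180:270],None,fx=3,fy=3.66,interpolation=2)[:476]
cv2.imwrite("pics/crop1.png",np.hstack([a,b]))
s=cv2.imread("pics/scene0.png")[130:225,260:390]
cv2.imwrite("pics/crop2.png",cv2.resize(s,None,fx=6,fy=6,interpolation=2))
E
```

```text
L 0 [ 0.623 -0.19   0.046] [0.1496 0.0717] yaw -16.1 [[361.0, 196.0], [375.0, 137.0], [404.0, 144.0], [391.0, 203.0]]
L 95 [ 0.6268 -0.1908  0.046 ] [0.1419 0.0708] yaw -15.8 [[362.0, 193.0], [375.0, 137.0], [404.0, 144.0], [391.0, 200.0]]
L 110 [ 0.6267 -0.192   0.046 ] [0.1413 0.0676] yaw -16.1 [[363.0, 193.0], [376.0, 137.0], [404.0, 144.0], [391.0, 200.0]]
M 0 [ 0.4771 -0.0711  0.04  ] [0.1189 0.0611] yaw -7.2 [[320.0, 258.0], [324.0, 207.0], [350.0, 209.0], [346.0, 260.0]]
M 95 [ 0.4776 -0.0708  0.04  ] [0.118  0.0607] yaw -7.0 [[320.0, 257.0], [324.0, 207.0], [350.0, 209.0], [346.0, 259.0]]
M 110 [ 0.4778 -0.0709  0.04  ] [0.1175 0.0596] yaw -6.7 [[321.0, 257.0], [324.0, 207.0], [350.0, 209.0], [346.0, 259.0]]
S 0 [ 0.4549 -0.3017  0.034 ] [0.0604 0.0945] yaw -167.1 [[417.0, 224.0], [441.0, 216.0], [454.0, 256.0], [430.0, 264.0]]
S 95 [ 0.4552 -0.3024  0.034 ] [0.0574 0.0945] yaw -167.1 [[418.0, 224.0], [441.0, 216.0], [454.0, 256.0], [431.0, 263.0]]
S 110 [ 0.4563 -0.3051  0.034 ] [0.0509 0.0937] yaw -167.6 [[420.0, 223.0], [441.0, 217.0], [454.0, 256.0], [433.0, 262.0]]
```

View pics/crop1.png

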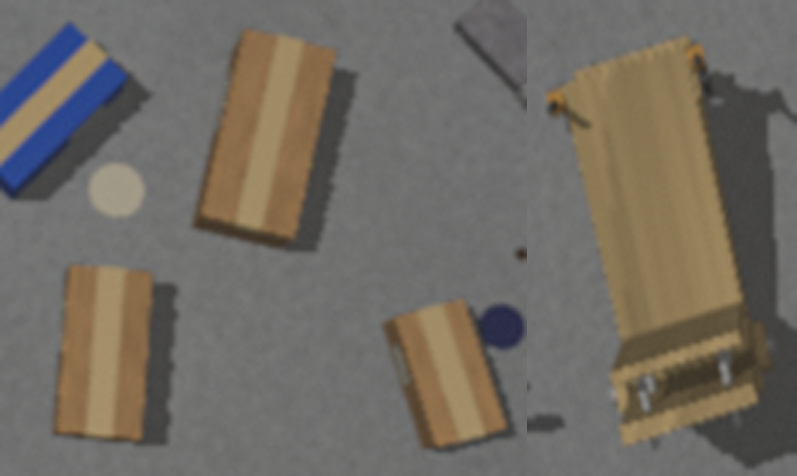

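View pics/crop2.png

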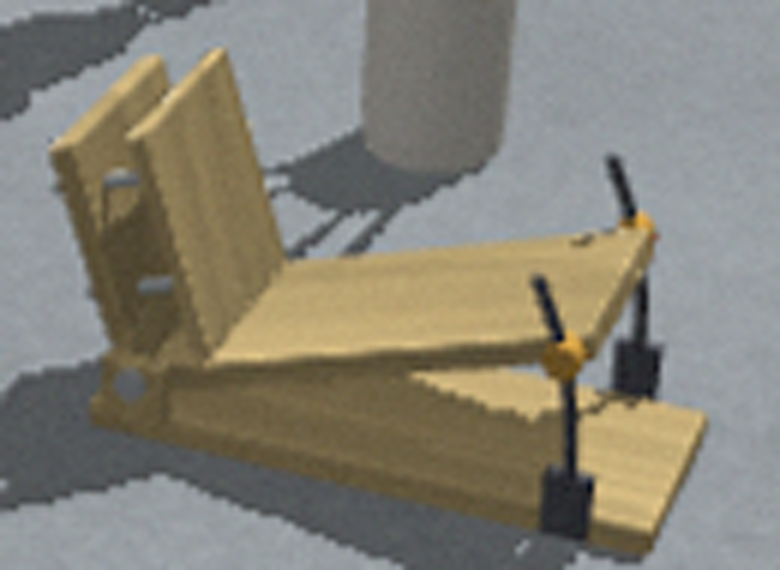

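Both crops confirm it: the three plain brown cartons are large (384,170), medium (336,234) and small (437,240), with sizes matching within 3 mm. The stand's plate face, board edges and quadrants are visible in both views, so I'll triangulate its corners.

Run:
```python
from h import *; from bench import r
t=r.camera_info("top"); s=r.camera_info("scene")
T=lambda p:(180+(p[0]-527)/3-.33,140+p[1]/3.66-.36); S=lambda p:(260+p[0]/6-.42,130+p[1]/6-.42)
pts={"hi+":((570,75),(652,232)),"hi-":((690,38),(590,345)),"foot+":((620,335),(283,263)),"foot-":((742,303),(212,360)),
"top+":((612,372),(222,50)),"top-":((740,330),(130,135)),"bbtop-":((757,402),(55,150)),"bbtop+":((622,440),(155,58))}
P={}
for k,(a,b) in pts.items():
    P[k],g=tri(t,T(a),s,S(b)); print(k,P[k].round(4),"gap",round(g,4))
m=lambda k:(P[k+"+"]+P[k+"-"])/2
u=m("hi")-m("foot"); print("len",np.linalg.norm(u),"slope",np.degrees(np.arctan2(u[2],np.hypot(*u[:2]))),"yaw",np.degrees(np.arctan2(u[1],u[0])))
for k in("hi","foot","top","bbtop"):
    w=P[k+"+"]-P[k+"-"];print(k,m(k).round(4),"width",np.linalg.norm(w).round(4),"yaw",np.degrees(np.arctan2(w[1],w[0])).round(1)-90)
v=m("top")-m("foot");print("plate h",np.linalg.norm(v),"tilt",np.degrees(np.arctan2(-(v@np.r_[u[:2],0])/np.hypot(*u[:2]),v[2])))
v=m("bbtop")-m("top"); print("bb-top",v)
```

```text
hi+ [0.647  0.2477 0.102 ] gap 0.0014
hi- [0.6684 0.1564 0.0982] gap 0.0005
foot+ [0.4878 0.2173 0.0477] gap 0.0046
foot- [0.5087 0.1249 0.0478] gap 0.004
top+ [0.4557 0.2069 0.1464] gap 0.0001
top- [0.4757 0.1157 0.1478] gap 0.0032
bbtop- [0.4382 0.1081 0.132 ] gap 0.0039
bbtop+ [0.4194 0.2037 0.1332] gap 0.0047
len 0.17062887017176573 slope 17.880355673963106 yaw 10.989337884395534
hi [0.6577 0.202  0.1001] width 0.0938 yaw 13.200000000000003
foot [0.4982 0.1711 0.0477] width 0.0947 yaw 12.700000000000003
top [0.4657 0.1613 0.1471] width 0.0933 yaw 12.299999999999997
bbtop [0.4288 0.1559 0.1326] width 0.0974 yaw 11.099999999999994
plate h 0.10507435312185001 tilt 18.777783889367587
bb-top [-0.03686639 -0.00536543 -0.01454862]
```

```bash
cat >> h.py <<'E'
def tool(yaw,pitch=0):
    """tool pointing down, tilted so its x is minus the slope normal; tool z along carton length (yaw, deg)"""
    y,p=np.radians([yaw,pitch]); u=np.r_[np.cos(p)*np.cos(y),np.cos(p)*np.sin(y),np.sin(p)]
    n=np.r_[-np.sin(p)*np.cos(y),-np.sin(p)*np.sin(y),np.cos(p)]
    return R.from_matrix(np.c_[-n,np.cross(u,-n),u])
def go(r,pos,yaw,pitch=0,n=""):
    o=r.get_obs(); R0=R.from_rotvec(o['orientation']); Rt=tool(yaw,pitch)
    best=min((R0.inv()*Rt*R.from_rotvec([a,0,0]) for a in(0,np.pi)),key=lambda q:q.magnitude())
    print(n,"shift",R0.inv().apply(np.asarray(pos)-o['tcp_pos']).round(4),"turn",(np.degrees(best.as_rotvec())/5).round(2))
def st(r):
    o=r.get_obs(); Q=R.from_rotvec(o['orientation']).as_matrix()
    print("t",round(o['clock'],2),"tcp",o['tcp_pos'].round(4),"w",round(o['grip_width'],4),"F",o['contact_force'].round(1),"M",o['moment'].round(2))
    print(" toolx",Q[:,0].round(3),"tooly",Q[:,1].round(3),"toolz",Q[:,2].round(3)," Ftool",(Q.T@o['contact_force']).round(1),"q7",o['joints'][6].round(2))
E
python3 - <<'E'
from h import *; from bench import r
st(r); go(r,(.6268,-.1915,.30),-16); go(r,(.6268,-.1915,.2),-16)
E
```

```text
t 0.15 tcp [0.2274 0.6351 0.2305] w 0.0854 F [ 0.7  0.3 -0.5] M [ 0.03  0.   -0.02]
 toolx [-0.    -0.001 -1.   ] tooly [ 0.337  0.941 -0.001] toolz [ 0.941 -0.337  0.   ]  Ftool [0.5 0.5 0.6] q7 -0.08
 shift [-0.0685 -0.6437  0.6547] turn [-0.74  0.    0.02]
 shift [ 0.0315 -0.6435  0.6547] turn [-0.74  0.    0.02]
```

>>> {"api": "carry_out", "payload": {
  "targets": [0.0854,-0.06,0,0,0,0,0,0.0854,-0.07,-0.3,0.305,-0.4,0,0,0.0854,-0.07,-0.3,0.305,-0.4,0,0,0.0854,-0.07,-0.3,0.305,-0.4,0,0,0.0854,-0.07,-0.3,0.305,-0.4,0,0,0.0854,-0.07,-0.3,0.305,-0.4,0,0,0.0854,-0.07,-0.643,0.655,-0.74,0,0,0.0854,-0.07,-0.643,0.655,-0.74,0,0,0.0854,-0.07,-0.643,0.655,-0.74,0,0,0.0854,-0.07,-0.643,0.655,-0.74,0,0,0.0854,-0.07,-0.643,0.655,-0.74,0,0,0.0854,-0.07,-0.643,0.655,-0.74,0,0]
}}

```text
clock: 1.65
tcp_pos: [0.5273, 0.0146, 0.3004]
orientation: [0.218, 1.56, -0.22]
contact_force: [0.5, 1.2, 0.6]
grip_width: 0.0851
```

Run:
```python
from h import *; from bench import r
st(r); go(r,(.6268,-.1915,.2),-16)
```

```text
t 1.65 tcp [0.5273 0.0146 0.3004] w 0.0851 F [0.5 1.2 0.6] M [ 0.04 -0.07  0.02]
 toolx [-0.    -0.001 -1.   ] tooly [ 0.275  0.961 -0.001] toolz [ 0.961 -0.275  0.   ]  Ftool [-0.6  1.3  0.2] q7 1.23
 shift [ 0.1006 -0.1707  0.1524] turn [0.01 0.   0.01]
```

>>> {"api": "carry_out", "payload": {
  "targets": [0.0854,0.09,-0.171,0.152,0,0,0,0.0854,0.09,-0.171,0.152,0,0,0,0.0854,0.09,-0.171,0.152,0,0,0,0.0854,0.09,-0.171,0.152,0,0,0,0.0854,0.09,-0.171,0.152,0,0,0,0.0854,0.09,-0.171,0.152,0,0,0]
}}

```text
clock: 2.4
tcp_pos: [0.6262, -0.1913, 0.2101]
orientation: [0.219, 1.561, -0.219]
contact_force: [1.9, 0.3, 0.3]
grip_width: 0.0853
```

```bash
cat >> h.py <<'E'
def box(im,ci,h,near,thr=110):
    """top face of a brown carton (height h of face) whose component lies at the pixel of world point near"""
    hsv=cv2.cvtColor(im,cv2.COLOR_BGR2HSV); m=cv2.inRange(hsv,(5,60,thr),(28,255,255))
    m=cv2.morphologyEx(m,cv2.MORPH_OPEN,np.ones((3,3)))
    u,v=proj(ci,near)[0]
    cs=[c for c in cv2.findContours(m,0,1)[0] if cv2.contourArea(c)>300]
    c=max(cs,key=lambda c:cv2.pointPolygonTest(c,(float(u),float(v)),True))
    b=cv2.boxPoints(cv2.minAreaRect(c)); P=onz(ci,b,h); e=np.diff(P[:3],axis=0)[:,:2]; L=np.linalg.norm(e,axis=1); i=L.argmax()
    y=(np.degrees(np.arctan2(e[i,1],e[i,0]))+90)%180-90
    print("centre",P.mean(0).round(4),"size",L.round(4),"yaw",y.round(2),"px",b.round().tolist())
E
python3 - <<'E'
from h import *; from bench import r
st(r); ci=r.camera_info("wrist"); im=r.grab_frame("wrist"); cv2.imwrite("pics/w1.png",im)
for t in(90,110,130): box(im,ci,.046,(.6268,-.1915,.046),t)
E
```

```text
t 2.4 tcp [ 0.6262 -0.1913  0.2101] w 0.0853 F [1.9 0.3 0.3] M [0.07 0.01 0.03]
 toolx [-0.001 -0.    -1.   ] tooly [ 0.275  0.961 -0.001] toolz [ 0.961 -0.275 -0.001]  Ftool [-0.3  0.8  1.8] q7 1.72
centre [ 0.628  -0.1924  0.046 ] size [0.0652 0.1405] yaw -14.31 px [[240.0, 112.0], [317.0, 112.0], [317.0, 265.0], [240.0, 265.0]]
centre [ 0.6281 -0.192   0.046 ] size [0.0643 0.1405] yaw -14.31 px [[241.0, 112.0], [317.0, 112.0], [317.0, 265.0], [241.0, 265.0]]
centre [ 0.6281 -0.192   0.046 ] size [0.0626 0.1405] yaw -14.35 px [[242.0, 112.0], [316.0, 112.0], [316.0, 265.0], [242.0, 265.0]]
```

View pics/w1.png

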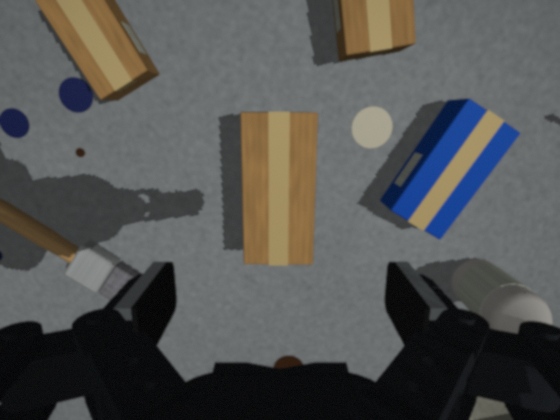

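The picture shows the large carton (240–317, 112–265) centred between the jaws' lanes, with blue to the right and the scraper to the lower left, both clear. Now descend and grip.

>>> {"api": "carry_out", "payload": {
  "targets": [0.0854,0.06,0,0.002,-0.1,0,0,0.0854,0.12,0,0.002,-0.1,0,0,0.0854,0.17,0,0.002,-0.1,0,0,0.0854,0.204,0,0.002,-0.1,0,0,0.0854,0.204,0,0.002,-0.1,0,0,0.06,0.204,0,0.002,-0.1,0,0,0.06,0.204,0,0.002,-0.1,0,0,0.06,0.204,0,0.002,-0.1,0,0,0.06,0.204,0,0.002,-0.1,0,0,0.06,0.204,0,0.002,-0.1,0,0],
  "squeeze": 35
}}

```text
clock: 3.7
tcp_pos: [0.6301, -0.1914, 0.0093]
orientation: [0.211, 1.556, -0.211]
contact_force: [-1.1, 0.0, 8.0]
grip_width: 0.0652
```

Run:
```python
from h import *; from bench import r
st(r)
```

```text
t 3.7 tcp [ 0.6301 -0.1914  0.0093] w 0.0652 F [-1.1  0.   8. ] M [-0.24  0.35  0.03]
 toolx [ 0.004 -0.001 -1.   ] tooly [0.265 0.964 0.   ] toolz [ 0.964 -0.265  0.004]  Ftool [-8.  -0.3 -1. ] q7 1.83
```

```bash
cat >> h.py <<'E'
F0=np.array([.4985,.170,.0477]); YAW,SL=12.,18.
def slope(s,h,y=0):
    """world point: s up the slope from plate foot, h square to the board"""
    u=-tool(YAW,SL).as_matrix()[:,0]; M=tool(YAW,SL).as_matrix()
    return F0+M[:,2]*s-M[:,0]*h+np.cross(-M[:,0],M[:,2])*y
E
python3 - <<'E'
from h import *; from bench import r
print(slope(.09,.07)); go(r,slope(.090,.0093+.15),YAW,SL,"hi"); go(r,slope(.090,.0093+.04),YAW,SL,"hover");
E
```

```text
[0.56106613 0.18329884 0.14208549]
hi shift [-0.2183  0.3303 -0.1896] turn [-5.43 -3.49  0.87]
hover shift [-0.1136  0.3459 -0.1598] turn [-5.43 -3.49  0.87]
```

>>> {"api": "carry_out", "payload": {
  "targets": [0.06,-0.05,0,0,0,0,0,0.06,-0.11,0,0,0,0,0,0.06,-0.22,0.33,-0.19,-5.43,-3.49,0.87,0.06,-0.22,0.33,-0.19,-5.43,-3.49,0.87,0.06,-0.22,0.33,-0.19,-5.43,-3.49,0.87,0.06,-0.22,0.33,-0.19,-5.43,-3.49,0.87,0.06,-0.22,0.33,-0.19,-5.43,-3.49,0.87,0.06,-0.22,0.33,-0.19,-5.43,-3.49,0.87,0.06,-0.22,0.33,-0.19,-5.43,-3.49,0.87,0.06,-0.113,0.346,-0.16,-5.43,-3.49,0.87,0.06,-0.113,0.346,-0.16,-5.43,-3.49,0.87,0.06,-0.113,0.346,-0.16,-5.43,-3.49,0.87]
}}

```text
clock: 5.2
tcp_pos: [0.5646, 0.1837, 0.1183]
orientation: [-0.134, 1.259, 0.179]
contact_force: [-0.7, 0.7, -3.7]
grip_width: 0.0655
```

Run:
```python
from h import *; from bench import r
st(r); 
im=r.grab_frame("scene"); cv2.imwrite("pics/s2.png",im)
b=cv2.resize(im[60:225,240:400],None,fx=3.6,fy=3.6,interpolation=2);cv2.imwrite("pics/s2c.png",b)
go(r,slope(.090,.0093+.04),YAW,SL,"hover"); go(r,slope(.090,.0093+.004),YAW,SL,"low")
```

```text
t 5.2 tcp [0.5646 0.1837 0.1183] w 0.0655 F [-0.7  0.7 -3.7] M [-0.07  0.56 -0.01]
 toolx [ 0.296  0.061 -0.953] tooly [-0.208  0.978 -0.002] toolz [0.932 0.199 0.302]  Ftool [ 3.4  0.9 -1.6] q7 1.41
hover shift [-0.001   0.0004  0.0019] turn [-0.   -0.04  0.01]
low shift [0.035  0.0004 0.002 ] turn [-0.   -0.04  0.01]
```

View pics/s2c.png

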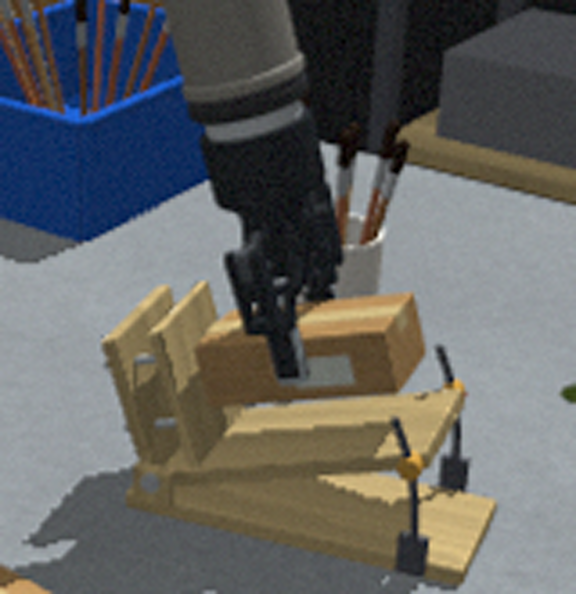

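The carton is held parallel above the board, with its end clear of the plate at crop (205,365). Lower it to contact.

>>> {"api": "carry_out", "payload": {
  "targets": [0.06,0.02,0,0.002,0,0,0,0.06,0.032,0,0.002,0,0,0,0.06,0.036,0,0.002,0,0,0,0.06,0.036,0,0.002,0,0,0]
}}

```text
clock: 5.75
tcp_pos: [0.5787, 0.1866, 0.0879]
orientation: [-0.132, 1.254, 0.18]
contact_force: [0.1, -0.0, -4.2]
grip_width: 0.0657
```

Run:
```python
from h import *; from bench import r
st(r); go(r,slope(.090,.0093),YAW,SL,"low")
```

```text
t 5.75 tcp [0.5787 0.1866 0.0879] w 0.0657 F [ 0.1 -0.  -4.2] M [-0.15  0.49 -0.01]
 toolx [ 0.3    0.063 -0.952] tooly [-0.207  0.978 -0.001] toolz [0.931 0.197 0.307]  Ftool [ 4.  -0.  -1.2] q7 1.44
low shift [ 0.0037  0.0004 -0.0003] turn [-0.01 -0.03  0.01]
```

>>> {"api": "carry_out", "payload": {
  "targets": [0.06,0.003,0,0,0,0,0,0.06,0.005,0,0,0,0,0,0.06,0.006,0,0,0,0,0,0.06,0.006,0,0,0,0,0]
}}

```text
clock: 6.25
tcp_pos: [0.5804, 0.1871, 0.0826]
orientation: [-0.132, 1.254, 0.18]
contact_force: [-4.0, -1.1, 3.2]
grip_width: 0.0658
```

Run:
```python
from h import *; from bench import r
st(r); go(r,slope(.090,.0093),YAW,SL,"low")
```

```text
t 6.25 tcp [0.5804 0.1871 0.0826] w 0.0658 F [-4.  -1.1  3.2] M [0.05 0.66 0.11]
 toolx [ 0.3    0.063 -0.952] tooly [-0.207  0.978 -0.   ] toolz [0.931 0.197 0.307]  Ftool [-4.3 -0.3 -2.9] q7 1.44
low shift [-0.002   0.0003 -0.0003] turn [-0.01 -0.03  0.01]
```

On the board, about 8 N of load. Ease off 1 mm and slide down to find the plate.

>>> {"api": "carry_out", "payload": {
  "targets": [0.06,-0.002,0,-0.004,0,0,0,0.06,-0.002,0,-0.008,0,0,0,0.06,-0.002,0,-0.012,0,0,0,0.06,-0.002,0,-0.014,0,0,0,0.06,-0.002,0,-0.014,0,0,0]
}}

```text
clock: 6.88
tcp_pos: [0.5666, 0.1841, 0.0801]
orientation: [-0.132, 1.254, 0.18]
contact_force: [0.6, 0.2, -3.7]
grip_width: 0.0655
```

Run:
```python
from h import *; from bench import r
st(r); go(r,slope(.090,.0093),YAW,SL,"low")
```

```text
t 6.88 tcp [0.5666 0.1841 0.0801] w 0.0655 F [ 0.6  0.2 -3.7] M [-0.13  0.56 -0.  ]
 toolx [ 0.3    0.063 -0.952] tooly [-0.207  0.978 -0.001] toolz [0.931 0.198 0.306]  Ftool [ 3.7  0.  -0.6] q7 1.44
low shift [-0.      0.0004  0.0139] turn [-0.   -0.03  0.01]
```

>>> {"api": "carry_out", "payload": {
  "targets": [0.06,0.001,0,-0.002,0,0,0,0.06,0.001,0,-0.004,0,0,0,0.06,0.001,0,-0.006,0,0,0,0.06,0.001,0,-0.006,0,0,0]
}}

```text
clock: 7.38
tcp_pos: [0.5623, 0.1832, 0.0778]
orientation: [-0.132, 1.252, 0.18]
contact_force: [3.6, 0.2, -3.2]
grip_width: 0.0654
```

Run:
```python
from h import *; from bench import r
st(r); go(r,slope(.090,.0093),YAW,SL,"low")
```

```text
t 7.38 tcp [0.5623 0.1832 0.0778] w 0.0654 F [ 3.6  0.2 -3.2] M [-0.13 -0.22  0.13]
 toolx [ 0.302  0.064 -0.951] tooly [-0.207  0.978 -0.   ] toolz [0.93  0.197 0.309]  Ftool [ 4.2 -0.6  2.4] q7 1.43
low shift [-0.0008  0.0003  0.0188] turn [-0.   -0.01  0.01]
```

Plate felt (+3 N at s=71 mm, as expected). Bed the carton onto the board, press slightly, then release.

>>> {"api": "carry_out", "payload": {
  "targets": [0.06,0.002,0,-0.002,0,0,0,0.06,0.003,0,-0.004,0,0,0,0.06,0.003,0,-0.004,0,0,0]
}}

```text
clock: 7.75
tcp_pos: [0.5627, 0.1835, 0.0765]
orientation: [-0.13, 1.245, 0.182]
contact_force: [1.8, -0.9, 12.0]
grip_width: 0.0657
```

Run:
```python
from h import *; from bench import r
st(r); go(r,slope(.090,.0093),YAW,SL,"low")
```

```text
t 7.75 tcp [0.5627 0.1835 0.0765] w 0.0657 F [ 1.8 -0.9 12. ] M [-0.18 -0.45  0.29]
 toolx [ 0.308  0.066 -0.949] tooly [-0.208  0.978  0.001] toolz [0.928 0.197 0.315]  Ftool [-10.9  -1.2   5.2] q7 1.43
low shift [-0.0021  0.0001  0.0187] turn [-0.01  0.08 -0.01]
```

>>> {"api": "carry_out", "payload": {
  "targets": [0.0854,0,0,0,0,0,0,0.0854,0,0,0,0,0,0,0.0854,0,0,0,0,0,0,0.0854,-0.03,0,0,0,0,0,0.0854,-0.08,0,0,0,0,0,0.0,-0.08,0,0.045,0,0,0,0.0,-0.08,0,0.09,0,0,0,0.0,-0.08,0,0.09,0,0,0,0.0,-0.08,0,0.09,0,0,0,0.0,-0.08,0,0.09,0,0,0]
}}

```text
clock: 9.0
tcp_pos: [0.6201, 0.1955, 0.1797]
orientation: [-0.13, 1.248, 0.181]
contact_force: [1.4, -0.2, 0.3]
grip_width: 0.0002
```

Run:
```python
from h import *; from bench import r
st(r); go(r,slope(.159,.02),YAW,SL,"push start")
im=r.grab_frame("wrist"); cv2.imwrite("pics/w2.png",im)
```

```text
t 9.0 tcp [0.6201 0.1955 0.1797] w 0.0002 F [ 1.4 -0.2  0.3] M [-0.05  0.36 -0.  ]
 toolx [ 0.306  0.066 -0.95 ] tooly [-0.208  0.978  0.001] toolz [0.929 0.197 0.313]  Ftool [ 0.1 -0.5  1.3] q7 1.45
push start shift [ 0.0672  0.0003 -0.0002] turn [-0.01  0.05 -0.01]
```

View pics/w2.png

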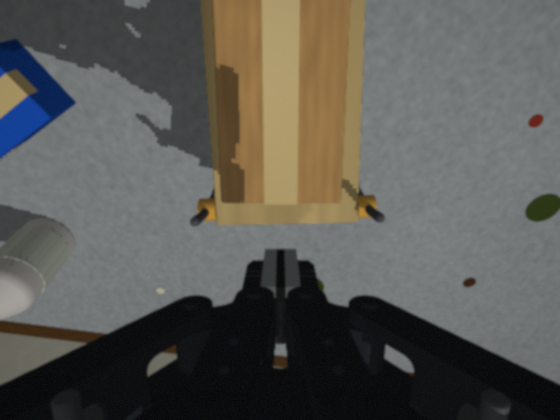

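The picture shows the carton lying flat. Its top face (217–345 at row 200) looks about 5 mm off the board's middle (board edges about 215 and 358). I'll measure that.

```bash
cat >> h.py <<'E'
def inslope(ci,uv,h):
    """pixels -> (s,y) on plane h above the (true) board, plate-foot frame"""
    M=tool(YAW,SL).as_matrix(); n=-M[:,0]; u=M[:,2]; w=np.cross(n,u); o,d=ray(ci,uv)
    P=o+d*(((F0+n*(h-.0015)-o)@n)/(d@n))[:,None]-F0
    return np.c_[P@u,P@w]
def yaws(pts): 
    k=np.polyfit(pts[:,0],pts[:,1],1); return np.degrees(np.arctan(k[0])).round(2),k.round(4),pts[:,1].mean().round(4)
E
python3 - <<'E'
from h import *; from bench import r
ci=r.camera_info("wrist"); im=cv2.imread("pics/w2.png")
hsv=cv2.cvtColor(im,cv2.COLOR_BGR2HSV)
for v in(10,100,190,215): print(v,hsv[v,196:226:3].tolist(),hsv[v,334:376:3].tolist())
m=(cv2.inRange(hsv,(8,55,40),(32,255,255))>0)
L=[];Rr=[]
for v in list(range(5,180,5))+[208,212,216,220]:
    x=np.where(m[v,195:385])[0]+195; L.append((x.min(),v));Rr.append((x.max()+1,v))
print(L[::6],Rr[::6])
for e in(L,Rr): 
    p=inslope(ci,np.array(e)[:35],0); print("edge yaw rel, line, mean y",yaws(p)); print(inslope(ci,np.array(e)[35:],0).round(4).tolist())
print("tape/carton end corners", inslope(ci,[(217,205),(344,205)],.046).round(4), "board end",inslope(ci,[(217,224),(359,222)],0).round(4))
E
```

```text
10 [[100, 12, 63], [30, 8, 63], [20, 104, 88], [21, 112, 91], [21, 109, 94], [20, 115, 93], [16, 133, 130], [17, 135, 144], [17, 130, 143], [17, 136, 141]] [[17, 134, 141], [17, 134, 141], [17, 134, 137], [17, 134, 137], [17, 136, 141], [19, 122, 142], [20, 106, 145], [21, 106, 144], [21, 109, 143], [21, 107, 143], [21, 78, 131], [90, 7, 117], [90, 9, 114], [90, 9, 111]]
100 [[90, 8, 68], [90, 8, 66], [90, 8, 66], [105, 8, 68], [21, 94, 87], [21, 107, 93], [20, 107, 95], [17, 129, 83], [17, 135, 87], [17, 132, 83]] [[17, 134, 150], [17, 132, 145], [17, 134, 143], [17, 133, 140], [20, 110, 146], [21, 108, 151], [21, 108, 151], [20, 108, 149], [21, 106, 149], [21, 67, 130], [96, 10, 126], [85, 12, 128], [90, 10, 124], [102, 10, 123]]
190 [[90, 8, 123], [96, 10, 124], [96, 10, 126], [98, 8, 126], [96, 10, 126], [90, 9, 114], [21, 95, 102], [21, 108, 149], [20, 112, 118], [17, 132, 89]] [[17, 132, 141], [17, 136, 139], [18, 127, 141], [20, 108, 149], [20, 107, 105], [20, 106, 91], [21, 108, 90], [21, 109, 101], [20, 104, 120], [83, 11, 89], [90, 8, 125], [90, 8, 128], [96, 10, 126], [98,
[... 435 characters left out ...]
np.int64(205), 65), (np.int64(207), 95), (np.int64(209), 125), (np.int64(212), 155), (np.int64(197), 212)] [(np.int64(365), 5), (np.int64(364), 35), (np.int64(363), 65), (np.int64(362), 95), (np.int64(361), 125), (np.int64(360), 155), (np.int64(368), 212)]
edge yaw rel, line, mean y (np.float64(1.4), array([ 0.0245, -0.0469]), np.float64(-0.0449))
[[0.156, -0.0559], [0.1589, -0.0561], [0.1617, -0.0508], [0.1646, -0.0523]]
edge yaw rel, line, mean y (np.float64(1.46), array([0.0255, 0.0507]), np.float64(0.0527))
[[0.156, 0.0678], [0.1589, 0.0618], [0.1617, 0.0647], [0.1646, 0.0552]]
tape/carton end corners [[ 0.1414 -0.0336]
 [ 0.1414  0.0362]] board end [[ 0.1676 -0.0428]
 [ 0.1661  0.056 ]]
```

Board yaw is 13.4°, not 12°, and its width measures 97.6 mm, as it should. So the carton sits about 4 mm off centre and 1.4° skew. I'll correct the frame, then regrasp and square it.

```bash
sed -i 's/^F0=.*/F0=np.array([.4985,.170,.0477]); YAW,SL=12.,18.\n_M=tool(YAW,SL).as_matrix(); F0=F0+_M[:,0]*.0015+np.cross(-_M[:,0],_M[:,2])*.0019; YAW,SL=13.4,18.2/; s/(h-.0015)/h/' h.py
python3 - <<'E'
from h import *; from bench import r
ci=r.camera_info("wrist"); im=cv2.imread("pics/w2.png")
hsv=cv2.cvtColor(im,cv2.COLOR_BGR2HSV); m=cv2.inRange(hsv,(10,60,40),(18,255,255))>0
L=[];Q=[]
for v in range(5,195,5):
    x=np.where(m[v,195:262])[0]+195; L.append((x.min(),v)); x=np.where(m[v,300:375])[0]+300; Q.append((x.max()+1,v))
for e in(L,Q): print(yaws(inslope(ci,np.array(e),.046)))
go(r,slope(.0713,.075),YAW,SL,"above"); go(r,slope(.0713,.0093),YAW,SL,"grasp"); print(r.get_obs()['joints'].round(2))
E
```

```text
(np.float64(-1.0), array([-0.0174, -0.0332]), np.float64(-0.0347))
(np.float64(-1.21), array([-0.0212,  0.0323]), np.float64(0.0304))
above shift [ 0.0131  0.0032 -0.0882] turn [-0.27  0.02  0.08]
grasp shift [ 0.0788  0.0037 -0.0883] turn [-0.27  0.02  0.08]
[-0.71  0.36  0.34  1.95 -0.11  0.54  1.45]
```

>>> {"api": "carry_out", "payload": {
  "targets": [0.0854,0.013,0.003,-0.05,-0.27,0,0,0.0854,0.013,0.003,-0.088,-0.27,0,0,0.0854,0.013,0.003,-0.088,-0.27,0,0,0.0854,0.013,0.003,-0.088,-0.27,0,0,0.0854,0.05,0.003,-0.088,-0.27,0,0,0.0854,0.076,0.003,-0.088,-0.27,0,0,0.0854,0.076,0.003,-0.088,-0.27,0,0,0.06,0.076,0.003,-0.088,-0.27,0,0,0.06,0.076,0.003,-0.088,-0.27,0,0,0.06,0.076,0.003,-0.088,-0.27,0,0,0.06,0.076,0.003,-0.088,-0.27,0,0],
  "squeeze": 35
}}

```text
clock: 10.42
tcp_pos: [0.5621, 0.1861, 0.0815]
orientation: [-0.15, 1.243, 0.196]
contact_force: [-1.8, -2.5, 6.6]
grip_width: 0.0654
```

Run:
```python
from h import *; from bench import r
st(r); go(r,slope(.0763,.0133),YAW,SL,"back/up");go(r,slope(.0713,.0093),YAW,SL,"home")
```

```text
t 10.43 tcp [0.5621 0.1861 0.0815] w 0.0654 F [-1.8 -2.5  6.6] M [-0.71  0.18 -0.08]
 toolx [ 0.309  0.066 -0.949] tooly [-0.229  0.973 -0.006] toolz [0.923 0.219 0.316]  Ftool [-6.9 -2.1 -0.2] q7 1.46
back/up shift [-0.0001  0.001   0.0035] turn [-0.01  0.04  0.08]
home shift [ 0.0039  0.001  -0.0015] turn [-0.01  0.04  0.08]
```

>>> {"api": "carry_out", "payload": {
  "targets": [0.06,-0.006,0.001,0.004,0,0,0,0.06,-0.006,0.001,0.004,0,0,0.1,0.06,-0.004,0.001,0.004,0,0,0.1,0.06,-0.004,0.001,0.0,0,0,0.1,0.06,-0.003,0.001,-0.003,0,0,0.1,0.06,-0.003,0.001,-0.003,0,0,0.1]
}}

```text
clock: 11.18
tcp_pos: [0.5608, 0.187, 0.085]
orientation: [-0.144, 1.238, 0.205]
contact_force: [5.7, 0.3, -0.3]
grip_width: 0.065
```

Run:
```python
from h import *; from bench import r
st(r); go(r,slope(.0713,.0133),YAW,SL,"home")
```

```text
t 11.18 tcp [0.5608 0.187  0.085 ] w 0.065 F [ 5.7  0.3 -0.3] M [-0.14 -0.6   0.14]
 toolx [ 0.312  0.077 -0.947] tooly [-0.232  0.973  0.002] toolz [0.921 0.219 0.321]  Ftool [ 2.1 -1.   5.2] q7 1.47
home shift [ 0.0035 -0.0002 -0.0016] turn [-0.    0.11 -0.03]
```

>>> {"api": "carry_out", "payload": {
  "targets": [0.06,0.002,0,0.003,0,0,0,0.06,0.004,0,0.003,0,0,0,0.06,0.004,0,0.0,0,0,0,0.06,0.004,0,-0.002,0,0,0,0.06,0.004,0,-0.002,0,0,0]
}}

```text
clock: 11.8
tcp_pos: [0.5618, 0.1876, 0.0816]
orientation: [-0.143, 1.234, 0.205]
contact_force: [5.7, 1.3, 4.5]
grip_width: 0.0656
```

Run:
```python
from h import *; from bench import r
st(r); go(r,slope(.0713,.0133),YAW,SL,"home")
```

```text
t 11.8 tcp [0.5618 0.1876 0.0816] w 0.0656 F [5.7 1.3 4.5] M [-0.09 -0.66  0.11]
 toolx [ 0.315  0.078 -0.946] tooly [-0.233  0.973  0.003] toolz [0.92  0.219 0.325]  Ftool [-2.4 -0.   7. ] q7 1.48
home shift [-0.0001 -0.0005 -0.0016] turn [-0.    0.15 -0.03]
```

>>> {"api": "carry_out", "payload": {
  "targets": [0.0854,0,0,0,0,0,0,0.0854,0,0,0,0,0,0,0.0854,0,0,0,0,0,0,0.0854,-0.03,0,0,0,0.15,0,0.0854,-0.075,0,0.02,0,0.15,0,0.0,-0.075,0,0.07,0,0.15,0,0.0,-0.075,0,0.091,0,0.15,0,0.0,-0.075,0,0.091,0,0.15,0,0.0,-0.075,0,0.091,0,0.15,0,0.0,-0.04,0,0.091,0,0.15,0,0.0,-0.01,0,0.091,0,0.15,0,0.0,-0.01,0,0.091,0,0.15,0]
}}

```text
clock: 13.3
tcp_pos: [0.6398, 0.2058, 0.1175]
orientation: [-0.146, 1.253, 0.204]
contact_force: [-0.9, 0.5, -0.8]
grip_width: -0.0002
```

Run:
```python
from h import *; from bench import r
st(r); go(r,slope(.152,.0233),YAW,SL,"push")
```

```text
t 13.3 tcp [0.6398 0.2058 0.1175] w -0.0002 F [-0.9  0.5 -0.8] M [-0.11  0.32 -0.  ]
 toolx [ 0.298  0.073 -0.952] tooly [-0.232  0.973  0.002] toolz [0.926 0.221 0.306]  Ftool [ 0.5  0.7 -1. ] q7 1.53
push shift [-0.0009 -0.0002 -0.0083] turn [ 0.   -0.07 -0.02]
```

>>> {"api": "carry_out", "payload": {
  "targets": [0,0,0,-0.005,0,0,0,0,0,0,-0.007,0,0,0,0,0,0,-0.009,0,0,0,0,0,0,-0.011,0,0,0,0,0,0,-0.011,0,0,0]
}}

```text
clock: 13.92
tcp_pos: [0.6309, 0.2041, 0.1154]
orientation: [-0.146, 1.25, 0.205]
contact_force: [1.6, 1.6, 3.1]
grip_width: 0.0001
```

Run:
```python
from h import *; from bench import r
st(r); go(r,slope(.152,.0233),YAW,SL,"push")
```

```text
t 13.93 tcp [0.6309 0.2041 0.1154] w 0.0001 F [1.6 1.6 3.1] M [ 0.22 -0.31 -0.  ]
 toolx [ 0.301  0.074 -0.951] tooly [-0.233  0.973  0.002] toolz [0.925 0.221 0.31 ]  Ftool [-2.4  1.2  2.8] q7 1.53
push shift [-0.0001 -0.0006  0.0011] turn [ 0.   -0.03 -0.03]
```

>>> {"api": "carry_out", "payload": {
  "targets": [0,0,0,-0.003,0,0,0,0,0,0,-0.004,0,0,0,0,0,0,-0.004,0,0,0]
}}

```text
clock: 14.3
tcp_pos: [0.6305, 0.2043, 0.1163]
orientation: [-0.144, 1.243, 0.205]
contact_force: [8.0, 3.1, 0.5]
grip_width: -0.0
```

Run:
```python
from h import *; from bench import r
st(r); go(r,slope(.152,.0233),YAW,SL,"push"); go(r,(.4778,-.071,.18),-7,0,"medium")
```

```text
t 14.3 tcp [0.6305 0.2043 0.1163] w -0.0 F [8.  3.1 0.5] M [ 0.43 -1.48 -0.04]
 toolx [ 0.307  0.076 -0.949] tooly [-0.233  0.973  0.003] toolz [0.923 0.22  0.317]  Ftool [2.2 1.1 8.2] q7 1.53
push shift [ 0.0008 -0.0009  0.0011] turn [ 0.    0.05 -0.04]
medium shift [-0.1284 -0.232  -0.1813] turn [ 4.05  3.65 -0.69]
```

Solid stop at 8 N with no creep, so the large is home. Retreat and check it numerically.

>>> {"api": "carry_out", "payload": {
  "targets": [0,0,0,0.008,0,0,0,0.0854,-0.06,0,0.01,0,0,0,0.0854,-0.07,0,0.01,0,0,0,0.0854,-0.07,0,0.01,0,0,0]
}}

```text
clock: 14.8
tcp_pos: [0.618, 0.2011, 0.1862]
orientation: [-0.144, 1.243, 0.206]
contact_force: [-0.4, 0.1, 0.3]
grip_width: 0.0547
```

```bash
cat >> h.py <<'E'
def edges(im,ci,h,lo,hi,r0=5,r1=195,c=(195,280,280,375)):
    hsv=cv2.cvtColor(im,cv2.COLOR_BGR2HSV); m=cv2.inRange(hsv,lo,hi)>0; A=[];B=[]
    for v in range(r0,r1,5):
        x=np.where(m[v,c[0]:c[1]])[0]; z=np.where(m[v,c[2]:c[3]])[0]
        if len(x) and len(z): A.append((x.min()+c[0],v)); B.append((z.max()+1+c[2],v))
    a,b=(inslope(ci,np.array(e),h) for e in(A,B))
    print("yaw",yaws(a)[0],yaws(b)[0],"mid y",((a+b)[:,1].mean()/2).round(4),"width",(b-a)[:,1].mean().round(4),"px",A[0],B[0],A[-1],B[-1])
E
python3 - <<'E'
from h import *; from bench import r
st(r); ci=r.camera_info("wrist"); im=r.grab_frame("wrist"); cv2.imwrite("pics/w3.png",im)
edges(im,ci,.046,(10,60,40),(18,255,255)); edges(im,ci,0,(8,55,40),(32,255,255),r1=175)
go(r,(.4778,-.071,.18),-7,0,"medium")
E
```

```text
t 14.8 tcp [0.618  0.2011 0.1862] w 0.0547 F [-0.4  0.1  0.3] M [-0.12  0.33 -0.04]
 toolx [ 0.307  0.077 -0.949] tooly [-0.233  0.973  0.003] toolz [0.923 0.22  0.317]  Ftool [-0.4  0.2 -0.3] q7 1.48
yaw -0.2 0.15 mid y 0.0023 width 0.0653 px (np.int64(214), 5) (np.int64(347), 5) (np.int64(223), 190) (np.int64(339), 190)
yaw 0.12 0.1 mid y -0.0 width 0.0975 px (np.int64(196), 5) (np.int64(356), 5) (np.int64(206), 170) (np.int64(348), 170)
medium shift [-0.0586 -0.232  -0.1906] turn [ 4.05  3.63 -0.69]
```

Large: parallel to the board (within 0.2°), 2 mm from the centreline. Next is the medium.

>>> {"api": "carry_out", "payload": {
  "targets": [0.0854,-0.058,-0.232,-0.19,4.05,3.63,-0.69,0.0854,-0.058,-0.232,-0.19,4.05,3.63,-0.69,0.0854,-0.058,-0.232,-0.19,4.05,3.63,-0.69,0.0854,-0.058,-0.232,-0.19,4.05,3.63,-0.69,0.0854,-0.058,-0.232,-0.19,4.05,3.63,-0.69,0.0854,-0.058,-0.232,-0.19,4.05,3.63,-0.69,0.0854,-0.058,-0.232,-0.19,4.05,3.63,-0.69]
}}

```text
clock: 15.72
tcp_pos: [0.4783, -0.0704, 0.1789]
orientation: [0.096, 1.57, -0.096]
contact_force: [0.3, -0.7, -0.1]
grip_width: 0.0851
```

Run:
```python
from h import *; from bench import r
st(r); ci=r.camera_info("wrist"); im=r.grab_frame("wrist"); cv2.imwrite("pics/w4.png",im)
for t in(90,120): box(im,ci,.04,(.4778,-.071,.04),t)
go(r,(.4778,-.071,.009),-7,0,"medium"); print(r.get_obs()['joints'].round(2))
```

```text
t 15.72 tcp [ 0.4783 -0.0704  0.1789] w 0.0851 F [ 0.3 -0.7 -0.1] M [ 0.06 -0.04  0.01]
 toolx [-0.001 -0.    -1.   ] tooly [ 0.122  0.993 -0.   ] toolz [ 0.993 -0.122 -0.001]  Ftool [ 0.1 -0.7  0.4] q7 1.63
centre [ 0.4777 -0.071   0.04  ] size [0.0564 0.117 ] yaw -5.45 px [[242.0, 124.0], [314.0, 124.0], [314.0, 262.0], [242.0, 262.0]]
centre [ 0.4781 -0.0707  0.04  ] size [0.0557 0.1163] yaw -5.45 px [[243.0, 125.0], [314.0, 125.0], [314.0, 262.0], [243.0, 262.0]]
medium shift [ 0.17   -0.0013 -0.0006] turn [ 0.02 -0.01  0.  ]
[-0.42  0.24  0.51  2.08 -0.16  0.85  1.63]
```

>>> {"api": "carry_out", "payload": {
  "targets": [0.0854,0.06,-0.001,0,-0.1,0,0,0.0854,0.12,-0.001,0,-0.1,0,0,0.0854,0.168,-0.001,0,-0.1,0,0,0.0854,0.168,-0.001,0,-0.1,0,0,0.05,0.168,-0.001,0,-0.1,0,0,0.05,0.168,-0.001,0,-0.1,0,0,0.05,0.168,-0.001,0,-0.1,0,0,0.05,0.168,-0.001,0,-0.1,0,0,0.05,0.168,-0.001,0,-0.1,0,0],
  "squeeze": 35
}}

```text
clock: 16.9
tcp_pos: [0.4803, -0.0707, 0.013]
orientation: [0.088, 1.566, -0.087]
contact_force: [-0.9, 0.3, 8.3]
grip_width: 0.0577
```

Run:
```python
from h import *; from bench import r
st(r); o=r.get_obs(); h=o['tcp_pos'][2]; print(o['joints'].round(2))
# carton centre s target 58+15; TCP offset from centre along length
off=(o['tcp_pos']-[.478,-.0708,0])@R.from_rotvec(o['orientation']).as_matrix()[:,2]; print("off",off.round(4))
go(r,slope(.075+off,.046+h+.10,.001),YAW,SL,"high"); go(r,slope(.075+off,.046+h+.015,.001),YAW,SL,"hover")
```

```text
t 16.9 tcp [ 0.4803 -0.0707  0.013 ] w 0.0577 F [-0.9  0.3  8.3] M [-0.18  0.2  -0.01]
 toolx [ 0.003  0.    -1.   ] tooly [0.111 0.994 0.001] toolz [ 0.994 -0.111  0.003]  Ftool [-8.3  0.2 -0.9] q7 1.85
[-0.27  0.54  0.35  2.18 -0.39  0.48  1.85]
off 0.0023
high shift [-0.2083  0.2523  0.0139] turn [-3.92 -3.57  0.63]
hover shift [-0.1274  0.2613  0.0386] turn [-3.92 -3.57  0.63]
```

>>> {"api": "carry_out", "payload": {
  "targets": [0.05,-0.06,0,0.01,0,0,0,0.05,-0.12,0,0.02,0,0,0,0.05,-0.18,0,0.04,0,0,0,0.05,-0.208,0.252,0.014,-3.92,-3.57,0.63,0.05,-0.208,0.252,0.014,-3.92,-3.57,0.63,0.05,-0.208,0.252,0.014,-3.92,-3.57,0.63,0.05,-0.208,0.252,0.014,-3.92,-3.57,0.63,0.05,-0.208,0.252,0.014,-3.92,-3.57,0.63,0.05,-0.17,0.257,0.026,-3.92,-3.57,0.63,0.05,-0.127,0.261,0.0386,-3.92,-3.57,0.63,0.05,-0.127,0.261,0.0386,-3.92,-3.57,0.63]
}}

```text
clock: 18.27
tcp_pos: [0.5452, 0.1823, 0.1374]
orientation: [-0.148, 1.253, 0.199]
contact_force: [-0.2, -1.3, -2.7]
grip_width: 0.0573
```

Run:
```python
from h import *; from bench import r
st(r); h=.013;off=.0023
go(r,slope(.075+off,.046+h+.001,.001),YAW,SL,"low")
```

```text
t 18.27 tcp [0.5452 0.1823 0.1374] w 0.0573 F [-0.2 -1.3 -2.7] M [-0.14  0.55 -0.  ]
 toolx [ 0.299  0.068 -0.952] tooly [-0.23   0.973 -0.002] toolz [0.926 0.22  0.306]  Ftool [ 2.4 -1.2 -1.3] q7 1.42
low shift [0.0116 0.0017 0.0035] turn [-0.01 -0.07  0.03]
```

>>> {"api": "carry_out", "payload": {
  "targets": [0.05,0.006,0.002,0.003,0,0,0,0.05,0.0115,0.002,0.003,0,0,0,0.05,0.014,0.002,0.003,0,0,0,0.05,0.014,0.002,0.003,0,0,0]
}}

```text
clock: 18.77
tcp_pos: [0.5519, 0.1862, 0.1259]
orientation: [-0.147, 1.252, 0.2]
contact_force: [-2.5, -0.7, 0.6]
grip_width: 0.0572
```

Run:
```python
from h import *; from bench import r
st(r); h=.013;off=.0023
go(r,slope(.058+off,.046+h,.001),YAW,SL,"home")
```

```text
t 18.77 tcp [0.5519 0.1862 0.1259] w 0.0572 F [-2.5 -0.7  0.6] M [-0.03  0.51  0.03]
 toolx [ 0.299  0.069 -0.952] tooly [-0.23   0.973 -0.002] toolz [0.926 0.22  0.307]  Ftool [-1.4 -0.1 -2.3] q7 1.43
home shift [-0.0005 -0.0005 -0.017 ] turn [-0.01 -0.06  0.02]
```

>>> {"api": "carry_out", "payload": {
  "targets": [0.05,-0.001,0,-0.005,0,0,0,0.05,-0.001,0,-0.01,0,0,0,0.05,-0.001,0,-0.014,0,0,0,0.05,-0.001,0,-0.016,0,0,0,0.05,-0.001,0,-0.018,0,0,0,0.05,-0.001,0,-0.019,0,0,0,0.05,-0.001,0,-0.019,0,0,0]
}}

```text
clock: 19.65
tcp_pos: [0.5347, 0.1821, 0.1213]
orientation: [-0.147, 1.251, 0.2]
contact_force: [1.3, -0.0, -2.4]
grip_width: 0.0572
```

Run:
```python
from h import *; from bench import r
st(r); h=.013;off=.0023
go(r,slope(.058+off,.046+h,.001),YAW,SL,"home")
```

```text
t 19.65 tcp [0.5347 0.1821 0.1213] w 0.0572 F [ 1.3 -0.  -2.4] M [-0.07  0.04  0.11]
 toolx [ 0.301  0.07  -0.951] tooly [-0.23   0.973 -0.001] toolz [0.925 0.22  0.309]  Ftool [ 2.7 -0.3  0.5] q7 1.42
home shift [ 0.0006 -0.0005  0.0013] turn [-0.01 -0.04  0.02]
```

>>> {"api": "carry_out", "payload": {
  "targets": [0.05,0.002,0,-0.002,0,0,0,0.05,0.002,0,-0.004,0,0,0,0.05,0.002,0,-0.004,0,0,0]
}}

```text
clock: 20.02
tcp_pos: [0.5349, 0.1824, 0.12]
orientation: [-0.146, 1.244, 0.201]
contact_force: [9.1, 0.2, -2.8]
grip_width: 0.0576
```

Run:
```python
from h import *; from bench import r
st(r); h=.013;off=.0023
go(r,slope(.058+off,.046+h,.001),YAW,SL,"home")
```

```text
t 20.02 tcp [0.5349 0.1824 0.12  ] w 0.0576 F [ 9.1  0.2 -2.8] M [ 0.02 -1.34  0.19]
 toolx [ 0.307  0.072 -0.949] tooly [-0.231  0.973 -0.001] toolz [0.923 0.219 0.315]  Ftool [ 5.5 -1.9  7.5] q7 1.42
home shift [-0.0008 -0.0007  0.0014] turn [-0.01  0.04  0.01]
```

>>> {"api": "carry_out", "payload": {
  "targets": [0.05,0.001,0,0.002,0,0,0,0.0854,0.001,0,0.002,0,0,0,0.0854,0,0,0.002,0,0,0,0.0854,0,0,0.002,0,0,0,0.0854,-0.04,0,0.002,0,0,0,0.0854,-0.07,0,0.02,0,0,0,0.0,-0.07,0,0.06,0,0,0,0.0,-0.07,0,0.08,0,0,0,0.0,-0.07,0,0.08,0,0,0,0.0,-0.04,0,0.08,0,0,0,0.0,-0.004,0,0.08,0,0,0,0.0,-0.004,0,0.08,0,0,0]
}}

```text
clock: 21.52
tcp_pos: [0.6048, 0.1985, 0.1457]
orientation: [-0.148, 1.25, 0.2]
contact_force: [-0.5, 0.2, 0.6]
grip_width: -0.0003
```

Run:
```python
from h import *; from bench import r
st(r); go(r,slope(.127,.064,.001),YAW,SL,"push")
```

```text
t 21.52 tcp [0.6048 0.1985 0.1457] w -0.0003 F [-0.5  0.2  0.6] M [-0.15  0.36  0.02]
 toolx [ 0.301  0.069 -0.951] tooly [-0.23   0.973 -0.002] toolz [0.925 0.22  0.309]  Ftool [-0.7  0.3 -0.2] q7 1.5
push shift [-0.0037 -0.0002 -0.0081] turn [-0.01 -0.04  0.03]
```

>>> {"api": "carry_out", "payload": {
  "targets": [0,0,0,-0.005,0,0,0,0,0,0,-0.008,0,0,0,0,0,0,-0.01,0,0,0,0,0,0,-0.012,0,0,0,0,0,0,-0.012,0,0,0]
}}

```text
clock: 22.15
tcp_pos: [0.5966, 0.1968, 0.1445]
orientation: [-0.146, 1.243, 0.2]
contact_force: [6.9, 2.4, -0.1]
grip_width: -0.0002
```

Run:
```python
from h import *; from bench import r
st(r); go(r,slope(.127,.064,.001),YAW,SL,"push")
```

```text
t 22.15 tcp [0.5966 0.1968 0.1445] w -0.0002 F [ 6.9  2.4 -0.1] M [ 0.14 -1.06 -0.01]
 toolx [ 0.308  0.071 -0.949] tooly [-0.23   0.973 -0.001] toolz [0.923 0.219 0.316]  Ftool [2.4 0.7 6.9] q7 1.49
push shift [-0.0023 -0.0005  0.0002] turn [-0.01  0.05  0.02]
```

Solid at 7 N. The finger stop is at 126.9 mm against 150.9 mm for the large. That 24 mm difference equals 140−116, so the ends are flush.

>>> {"api": "carry_out", "payload": {
  "targets": [0,0,0,0.008,0,0,0,0.0854,-0.05,0,0.02,0,0,0,0.0854,-0.06,0,0.03,0,0,0,0.0854,-0.06,0,0.03,0,0,0]
}}

```text
clock: 22.65
tcp_pos: [0.6066, 0.1996, 0.2121]
orientation: [-0.146, 1.241, 0.201]
contact_force: [-0.2, -0.4, -0.4]
grip_width: 0.0542
```

Run:
```python
from h import *; from bench import r
st(r); ci=r.camera_info("wrist"); im=r.grab_frame("wrist"); cv2.imwrite("pics/w5.png",im)
M=tool(YAW,SL).as_matrix(); print("px of medium top end corners",proj(ci,[slope(.116,.086,.029),slope(.116,.086,-.029),slope(.14,.046,.033),slope(.14,.046,-.033)]).round().tolist())
go(r,(.4563,-.3045,.18),12.7,0,"small")
```

```text
t 22.65 tcp [0.6066 0.1996 0.2121] w 0.0542 F [-0.2 -0.4 -0.4] M [-0.07  0.34 -0.01]
 toolx [ 0.31   0.073 -0.948] tooly [-0.231  0.973 -0.001] toolz [0.922 0.219 0.318]  Ftool [ 0.3 -0.3 -0.4] q7 1.46
px of medium top end corners [[331.0, 163.0], [218.0, 163.0], [327.0, 191.0], [224.0, 191.0]]
small shift [-0.0529 -0.4557 -0.2579] turn [ 0.13  3.68 -0.  ]
```

View pics/w5.png

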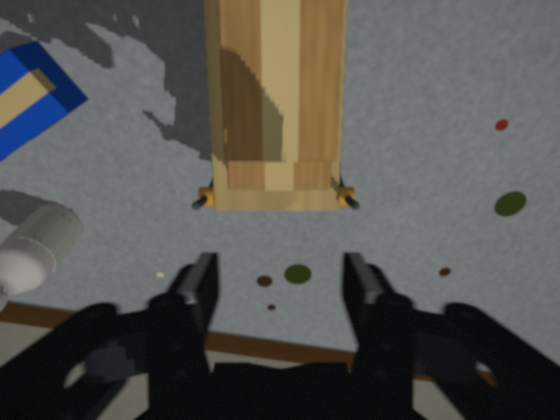

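Medium lies squarely on the large: its end edge is at row 161 (222–340), the large's at row 190 (228–330), both centred within about 3 mm of the board's middle. Next is the small.

>>> {"api": "carry_out", "payload": {
  "targets": [0.0854,-0.053,-0.456,-0.258,0.13,3.68,0,0.0854,-0.053,-0.456,-0.258,0.13,3.68,0,0.0854,-0.053,-0.456,-0.258,0.13,3.68,0,0.0854,-0.053,-0.456,-0.258,0.13,3.68,0,0.0854,-0.053,-0.456,-0.258,0.13,3.68,0,0.0854,-0.053,-0.456,-0.258,0.13,3.68,0,0.0854,-0.053,-0.456,-0.258,0.13,3.68,0,0.0854,-0.053,-0.456,-0.258,0.13,3.68,0,0.0854,-0.053,-0.456,-0.258,0.13,3.68,0,0.0854,-0.053,-0.456,-0.258,0.13,3.68,0,0.0854,-0.053,-0.456,-0.258,0.13,3.68,0]
}}

```text
clock: 24.08
tcp_pos: [0.4561, -0.3034, 0.1789]
orientation: [-0.173, 1.565, 0.176]
contact_force: [0.3, 0.5, 0.3]
grip_width: 0.0854
```

Run:
```python
from h import *; from bench import r
st(r); ci=r.camera_info("wrist"); im=r.grab_frame("wrist"); cv2.imwrite("pics/w6.png",im)
for t in(90,110,130): box(im,ci,.034,(.4563,-.3045,.034),t)
go(r,(.4563,-.3045,.011),12.7,0,"small"); print(r.get_obs()['joints'].round(2))
```

```text
t 24.07 tcp [ 0.4561 -0.3034  0.1789] w 0.0854 F [0.3 0.5 0.3] M [-0.01  0.05  0.03]
 toolx [-0.002  0.002 -1.   ] tooly [-0.221  0.975  0.002] toolz [ 0.975  0.221 -0.001]  Ftool [-0.3  0.4  0.4] q7 2.49
centre [ 0.4569 -0.3063  0.034 ] size [0.0494 0.0935] yaw 13.91 px [[244.0, 139.0], [305.0, 139.0], [305.0, 247.0], [244.0, 247.0]]
centre [ 0.4572 -0.3058  0.034 ] size [0.0486 0.0927] yaw 13.91 px [[245.0, 140.0], [305.0, 140.0], [305.0, 247.0], [245.0, 247.0]]
centre [ 0.4576 -0.3058  0.034 ] size [0.047  0.0919] yaw 13.87 px [[246.0, 141.0], [304.0, 141.0], [304.0, 247.0], [246.0, 247.0]]
small shift [ 0.1682 -0.0017 -0.0003] turn [ 0.02 -0.01 -0.02]
[ 0.05  0.36  0.52  1.94 -0.23  0.9   2.49]
```

>>> {"api": "carry_out", "payload": {
  "targets": [0.0854,0.06,-0.003,0,-0.1,0,0,0.0854,0.12,-0.003,0,-0.1,0,0,0.0854,0.175,-0.003,0,-0.1,0,0,0.0854,0.175,-0.003,0,-0.1,0,0,0.042,0.175,-0.003,0,-0.1,0,0,0.042,0.175,-0.003,0,-0.1,0,0,0.042,0.175,-0.003,0,-0.1,0,0,0.042,0.175,-0.003,0,-0.1,0,0,0.042,0.175,-0.003,0,-0.1,0,0],
  "squeeze": 30
}}

```text
clock: 25.25
tcp_pos: [0.4588, -0.3065, 0.0068]
orientation: [-0.183, 1.56, 0.182]
contact_force: [-0.8, 0.6, 7.1]
grip_width: 0.0496
```

Run:
```python
from h import *; from bench import r
st(r); o=r.get_obs(); h=o['tcp_pos'][2]; print(o['joints'].round(2))
off=(o['tcp_pos']-[.457,-.306,0])@R.from_rotvec(o['orientation']).as_matrix()[:,2]; print("off",off.round(4))
go(r,slope(.063+off,.086+h+.10,.0005),YAW,SL,"high"); go(r,slope(.063+off,.086+h+.015,.0005),YAW,SL,"hover")
```

```text
t 25.25 tcp [ 0.4588 -0.3065  0.0068] w 0.0496 F [-0.8  0.6  7.1] M [0.14 0.1  0.03]
 toolx [ 0.003  0.    -1.   ] tooly [-0.231  0.973 -0.   ] toolz [0.973 0.231 0.003]  Ftool [-7.1  0.8 -0.6] q7 2.66
[ 0.19  0.63  0.37  2.02 -0.42  0.56  2.66]
off 0.0017
high shift [-0.2426  0.4568  0.1509] turn [-0.01 -3.6   0.01]
hover shift [-0.1618  0.4568  0.1772] turn [-0.01 -3.6   0.01]
```

>>> {"api": "carry_out", "payload": {
  "targets": [0.042,-0.06,0,0.01,0,0,0,0.042,-0.12,0,0.03,0,0,0,0.042,-0.18,0.02,0.06,0,0,0,0.042,-0.243,0.457,0.151,0,-3.6,0,0.042,-0.243,0.457,0.151,0,-3.6,0,0.042,-0.243,0.457,0.151,0,-3.6,0,0.042,-0.243,0.457,0.151,0,-3.6,0,0.042,-0.243,0.457,0.151,0,-3.6,0,0.042,-0.243,0.457,0.151,0,-3.6,0,0.042,-0.243,0.457,0.151,0,-3.6,0,0.042,-0.243,0.457,0.151,0,-3.6,0,0.042,-0.243,0.457,0.151,0,-3.6,0]
}}

```text
clock: 26.75
tcp_pos: [0.4993, 0.1744, 0.2512]
orientation: [-0.147, 1.246, 0.204]
contact_force: [-0.4, -0.8, -1.7]
grip_width: 0.0494
```

Run:
```python
from h import *; from bench import r
st(r); h=.0068;off=.0017
go(r,slope(.063+off,.086+h+.002,.0005),YAW,SL,"low")
```

```text
t 26.75 tcp [0.4993 0.1744 0.2512] w 0.0494 F [-0.4 -0.8 -1.7] M [-0.18  0.48 -0.01]
 toolx [ 0.305  0.073 -0.95 ] tooly [-0.233  0.972  0.   ] toolz [0.923 0.222 0.313]  Ftool [ 1.4 -0.7 -1.1] q7 1.23
low shift [ 0.0995 -0.0018 -0.0006] turn [ 0.02  0.01 -0.01]
```

>>> {"api": "carry_out", "payload": {
  "targets": [0.042,0.05,-0.002,0,0,0,0,0.042,0.085,-0.002,0,0,0,0,0.042,0.095,-0.002,0,0,0,0,0.042,0.1,-0.002,0,0,0,0,0.042,0.102,-0.002,0,0,0,0,0.042,0.103,-0.002,0,0,0,0]
}}

```text
clock: 27.5
tcp_pos: [0.5316, 0.1801, 0.1544]
orientation: [-0.147, 1.244, 0.204]
contact_force: [-0.4, 0.2, -2.1]
grip_width: 0.0497
```

Run:
```python
from h import *; from bench import r
st(r); h=.0068;off=.0017
go(r,slope(.046+off,.086+h,.0005),YAW,SL,"home")
```

```text
t 27.5 tcp [0.5316 0.1801 0.1544] w 0.0497 F [-0.4  0.2 -2.1] M [-0.14  0.46 -0.03]
 toolx [ 0.306  0.074 -0.949] tooly [-0.233  0.972  0.001] toolz [0.923 0.221 0.315]  Ftool [ 1.8  0.3 -1. ] q7 1.28
home shift [-0.0007  0.0002 -0.0184] turn [ 0.01  0.03 -0.01]
```

>>> {"api": "carry_out", "payload": {
  "targets": [0.042,0.0015,0,0,0,0,0,0.042,0.003,0,0,0,0,0,0.042,0.003,0,0,0,0,0]
}}

```text
clock: 27.88
tcp_pos: [0.5318, 0.1803, 0.154]
orientation: [-0.146, 1.244, 0.205]
contact_force: [-18.7, -5.3, 28.0]
grip_width: 0.0493
```

Run:
```python
from h import *; from bench import r
st(r); h=.0068;off=.0017
go(r,slope(.046+off,.086+h,.0005),YAW,SL,"home")
```

```text
t 27.88 tcp [0.5318 0.1803 0.154 ] w 0.0493 F [-18.7  -5.3  28. ] M [-0.98  2.09 -0.07]
 toolx [ 0.306  0.075 -0.949] tooly [-0.233  0.972  0.002] toolz [0.923 0.221 0.315]  Ftool [-32.7  -0.7  -9.6] q7 1.28
home shift [-0.0013  0.0001 -0.0185] turn [ 0.01  0.03 -0.02]
```

That pressed harder than I wanted (33 N), so raise it at once.

>>> {"api": "carry_out", "payload": {
  "targets": [0.042,-0.003,0,0,0,0,0,0.042,-0.003,0,0,0,0,0]
}}

```text
clock: 28.12
tcp_pos: [0.5312, 0.1803, 0.1576]
orientation: [-0.145, 1.243, 0.206]
contact_force: [1.2, 0.2, -1.2]
grip_width: 0.0496
```

Run:
```python
from h import *; from bench import r
st(r); im=r.grab_frame("scene"); cv2.imwrite("pics/s7.png",cv2.resize(im[60:225,240:400],None,fx=3.6,fy=3.6,interpolation=2))
h=.0068;off=.0017
go(r,slope(.046+off,.086+h,.0005),YAW,SL,"home")
```

```text
t 28.12 tcp [0.5312 0.1803 0.1576] w 0.0496 F [ 1.2  0.2 -1.2] M [-0.12  0.44  0.02]
 toolx [ 0.308  0.076 -0.949] tooly [-0.234  0.972  0.002] toolz [0.922 0.221 0.317]  Ftool [ 1.5 -0.1  0.7] q7 1.28
home shift [ 0.002   0.     -0.0188] turn [ 0.01  0.04 -0.03]
```

View pics/s7.png

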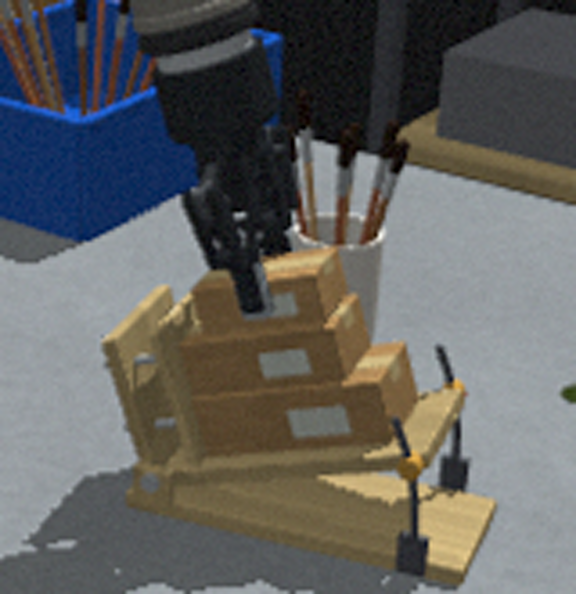

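All is well: small is just above the medium, parallel, with its near end short of the plate (crop 200,300). Slide it just above the medium.

>>> {"api": "carry_out", "payload": {
  "targets": [0.042,0.001,0,-0.006,0,0,0,0.042,0.002,0,-0.011,0,0,0,0.042,0.002,0,-0.015,0,0,0,0.042,0.002,0,-0.017,0,0,0,0.042,0.002,0,-0.018,0,0,0,0.042,0.002,0,-0.018,0,0,0]
}}

```text
clock: 28.92
tcp_pos: [0.5152, 0.1765, 0.1496]
orientation: [-0.146, 1.243, 0.205]
contact_force: [-0.5, 0.9, -2.0]
grip_width: 0.0497
```

Run:
```python
from h import *; from bench import r
st(r)
h=.0068;off=.0017
go(r,slope(.046+off,.086+h,.0005),YAW,SL,"home")
```

```text
t 28.93 tcp [0.5152 0.1765 0.1496] w 0.0497 F [-0.5  0.9 -2. ] M [-0.1   0.49 -0.  ]
 toolx [ 0.307  0.076 -0.949] tooly [-0.234  0.972  0.002] toolz [0.923 0.221 0.316]  Ftool [ 1.8  1.  -0.9] q7 1.26
home shift [ 0.     -0.     -0.0009] turn [ 0.01  0.05 -0.03]
```

>>> {"api": "carry_out", "payload": {
  "targets": [0.042,0,0,-0.001,0,0,0,0.042,0,0,-0.002,0,0,0,0.042,0,0,-0.003,0,0,0,0.042,0,0,-0.003,0,0,0]
}}

```text
clock: 29.42
tcp_pos: [0.5135, 0.1761, 0.1493]
orientation: [-0.145, 1.241, 0.206]
contact_force: [4.7, 0.4, -2.8]
grip_width: 0.0494
```

Run:
```python
from h import *; from bench import r
st(r)
h=.0068;off=.0017
go(r,slope(.046+off,.086+h,.0005),YAW,SL,"home")
```

```text
t 29.43 tcp [0.5135 0.1761 0.1493] w 0.0494 F [ 4.7  0.4 -2.8] M [-0.07 -0.49 -0.01]
 toolx [ 0.309  0.076 -0.948] tooly [-0.234  0.972  0.002] toolz [0.922 0.221 0.318]  Ftool [ 4.2 -0.7  3.5] q7 1.26
home shift [ 0.0003 -0.      0.0008] turn [ 0.01  0.07 -0.03]
```

>>> {"api": "carry_out", "payload": {
  "targets": [0.042,0.0,0,0.001,0,0,0,0.042,0.001,0,0.001,0,0,0,0.042,0.001,0,-0.001,0,0,0,0.042,0.001,0,-0.002,0,0,0,0.042,0.001,0,-0.002,0,0,0]
}}

```text
clock: 30.05
tcp_pos: [0.5137, 0.1762, 0.1487]
orientation: [-0.144, 1.237, 0.206]
contact_force: [6.8, 1.3, -3.2]
grip_width: 0.0495
```

Run:
```python
from h import *; from bench import r
st(r)
h=.0068;off=.0017
go(r,slope(.046+off,.086+h,.0005),YAW,SL,"home")
```

```text
t 30.05 tcp [0.5137 0.1762 0.1487] w 0.0495 F [ 6.8  1.3 -3.2] M [-0.   -0.8  -0.07]
 toolx [ 0.313  0.078 -0.947] tooly [-0.234  0.972  0.003] toolz [0.921 0.22  0.322]  Ftool [ 5.3 -0.3  5.6] q7 1.25
home shift [-0.0003 -0.0002  0.0008] turn [ 0.01  0.12 -0.04]
```

>>> {"api": "carry_out", "payload": {
  "targets": [0.042,0.0005,0,0.002,0,0,0,0.0854,0,0,0.002,0,0,0,0.0854,0,0,0.002,0,0,0,0.0854,0,0,0.002,0,0,0,0.0854,-0.04,0,0.002,0,0,0,0.0854,-0.07,0,0.02,0,0.12,0,0.0,-0.07,0,0.06,0,0.12,0,0.0,-0.07,0,0.069,0,0.12,0,0.0,-0.07,0,0.069,0,0.12,0,0.0,-0.04,0,0.069,0,0.12,0,0.0,-0.008,0,0.069,0,0.12,0,0.0,-0.008,0,0.069,0,0.12,0]
}}

```text
clock: 31.55
tcp_pos: [0.572, 0.1897, 0.1753]
orientation: [-0.147, 1.254, 0.204]
contact_force: [0.2, -0.6, 0.4]
grip_width: -0.0002
```

Run:
```python
from h import *; from bench import r
st(r); go(r,slope(.103,.1,.001),YAW,SL,"push")
```

```text
t 31.55 tcp [0.572  0.1897 0.1753] w -0.0002 F [ 0.2 -0.6  0.4] M [-0.06  0.3   0.01]
 toolx [ 0.297  0.072 -0.952] tooly [-0.233  0.972  0.001] toolz [0.926 0.222 0.306]  Ftool [-0.4 -0.6  0.2] q7 1.35
push shift [-0.001   0.0008 -0.0091] turn [ 0.02 -0.08 -0.02]
```

>>> {"api": "carry_out", "payload": {
  "targets": [0,0,0,-0.006,0,0,0,0,0,0,-0.009,0,0,0,0,0,0,-0.011,0,0,0,0,0,0,-0.013,0,0,0,0,0,0,-0.013,0,0,0]
}}

```text
clock: 32.17
tcp_pos: [0.5628, 0.1876, 0.1738]
orientation: [-0.146, 1.247, 0.205]
contact_force: [6.7, 0.6, 2.5]
grip_width: -0.0003
```

Run:
```python
from h import *; from bench import r
st(r); go(r,slope(.103,.1,.001),YAW,SL,"push")
```

```text
t 32.17 tcp [0.5628 0.1876 0.1738] w -0.0003 F [6.7 0.6 2.5] M [ 0.05 -1.14 -0.08]
 toolx [ 0.303  0.075 -0.95 ] tooly [-0.233  0.972  0.002] toolz [0.924 0.221 0.312]  Ftool [-0.3 -1.   7.1] q7 1.34
push shift [0.0005 0.0007 0.0004] turn [ 0.01 -0.   -0.03]
```

7 N solid at 102.6 mm, 24.2 mm below the medium's stop (24 expected). Retreat clear and check.

>>> {"api": "carry_out", "payload": {
  "targets": [0,0,0,0.01,0,0,0,0,-0.05,0,0.03,0,0,0,0,-0.09,0,0.06,0,0,0,0,-0.1,0,0.1,0,0,0,0,-0.1,0,0.1,0,0,0,0,-0.1,0,0.1,0,0,0]
}}

```text
clock: 32.92
tcp_pos: [0.6238, 0.2019, 0.2988]
orientation: [-0.146, 1.25, 0.205]
contact_force: [-0.7, -0.2, -0.8]
grip_width: 0.0002
```

Run:
```python
from h import *; from bench import r
st(r); a=r.grab_frame("wrist"); b=r.grab_frame("scene")
a=a[:240,120:440]; b=cv2.resize(b[100:225,240:400],None,fx=2.9,fy=2.9,interpolation=2)
cv2.imwrite("pics/f.png",np.hstack([cv2.resize(a,(320,362) if 0 else (320,240)),cv2.resize(b,(470,367))[:240]]) if 0 else np.vstack([cv2.resize(a,(464,300)),cv2.resize(b,(464,300),interpolation=2)]))
```

```text
t 32.92 tcp [0.6238 0.2019 0.2988] w 0.0002 F [-0.7 -0.2 -0.8] M [-0.08  0.34  0.01]
 toolx [ 0.301  0.074 -0.951] tooly [-0.233  0.972  0.002] toolz [0.925 0.221 0.31 ]  Ftool [ 0.5 -0.  -1. ] q7 1.39
```

View pics/f.png

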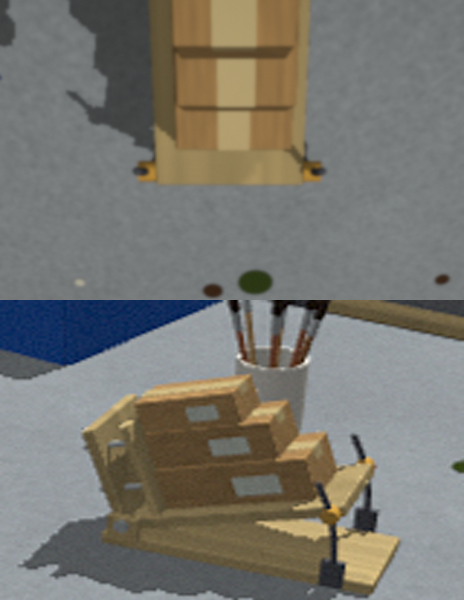

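The stack is square and flat. The three steps are equal and parallel (crop rows 50, 108 and 150), and the near ends lie against the plate. Hand in.

```bash
python3 -c "
from bench import r; print(r.hand_in())"
```

```text
the job is handed in; nothing more can be done
None
```

The three cartons are stacked on the stand, large, then medium, then small, lying flat with their length up the slope. I handed the job in at about 33 s with the arm clear of everything. The jar, bottle, brush and the blue and red look-alikes were not touched.

- **Seating:** I pushed each carton home while gripped, let it go, then nudged its upper end with closed fingers to a firm stop at 7–8 N. The stops were at 150.9, 126.9 and 102.6 mm. The steps between them are 24.0 and 24.3 mm, against 24 expected, so the ends are flush on the plate.
- **Alignment:** the large first went down about 1.2° skew from the board's true 13.4° yaw and a few mm off, so I regripped and reseated it before stacking. After that it was within 0.2° of the board. The large and medium sit about 2–3 mm off the board's middle. The last picture shows the stack square and flat.
- **What went wrong:** while lowering the small onto the medium, the force rose briefly to 33 N, more than the light touch asked for but below the 40 N limit. I raised it at once. I did not measure the lower cartons again afterwards, but they look undisturbed in the last picture.

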